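# Raise the counter lamp over the bun tray until it locks

### The job

The counter lamp is pushed down and turned away. Draw its telescoping mast fully out by the black handle on top and bring the lamp round over the small tray of buns, until the spring button clicks out through the hole in the sleeve and the lamp stays up by itself; then let go. Never let the lamp drop, and leave the other things on the counter where they are.

Things in the scene. Friction and masses are not known exactly. Their poses are not given: they have to be found in the camera images.
- handle (a point): centre of the lamp's grip: an upright black plastic bar on top of the mast, exactly on the mast's vertical axis, 60 mm long (its own x), 14 mm thick (its own y: grip it across this), 32 mm tall, so it reaches 16 mm above and below this point. The steel lamp arm passes 33 mm below this point (its top face) and runs out along the point's +x. Handle, arm and shade turn and rise as one piece (0.45 to 0.6 kg with the mast).
- shade_rim (a point): centre of the open rim of the plain aluminium lamp shade (120 mm across, 58 mm tall), 150 mm out from the mast axis along the arm and 102 mm below the handle point
- base: the lamp's round dark base, fixed to the counter, 120 mm across and 12 mm thick; origin under its centre, on the mast's vertical axis. Its socket holds an upright aluminium sleeve 41 mm in diameter whose top stands 125 to 150 mm above the counter (this differs from stand to stand and is not measured). The mast slides and turns inside the sleeve.
- bun_tray: shallow steel tray of six white buns, 160 x 200 x 22 mm, bun tops at 49 mm, fixed; origin under its centre, about 165 mm from the mast axis. The lock hole in the sleeve faces roughly this way: seen from the mast axis, within 0.4 rad either side of the direction of the tray's origin, at a place that differs from stand to stand.
- lift (a joint): how far the mast is drawn out (m), 0 = pushed right down. An inner stop ends the draw somewhere between 0.075 and 0.100. Drawing it takes 4 to 8 N, the stop is hard; let go unlocked, it falls.
- swivel (a joint): turn of lamp and handle about the vertical mast axis (rad, anticlockwise from above positive, 0 = arm along the base's own x axis); turns freely within -1.7 to 1.7 against a slight friction (about 0.03 N m, somewhat more while pulled against the stop)
- lock_button (a joint): spring button, a steel pin 8 mm in diameter under the lamp arm inside the sleeve, pointing the same way as the arm (m): about 0.001 = held in by the sleeve wall, 0.0075 = clicked out. It clicks out when the mast is drawn to its stop, or up to 2 mm short of it, and the arm points along the hole to within about 0.1 rad. Once out, it blocks lowering, so that the lamp rests by itself about 2 mm below the stop, and it blocks turning beyond about 0.13 rad of play either side.
- plates_a: bystander: stack of orange plates 140 mm across, 64 mm high; origin under its centre
- plates_b: bystander: stack of orange plates 120 mm across, 40 mm high; origin under its centre
- steamer: bystander: small closed bamboo steamer 150 mm across, 63 mm high; origin under its centre
- tongs: bystander: steel tongs lying flat, 220 mm long along x, 15 mm high; origin under the middle
- tin: bystander: steel jar 56 mm across, 65 mm high; origin under its centre
- dip_cup: bystander: white cup 68 mm across, 45 mm high; origin under its centre
- sauce: bystander: amber sauce bottle 60 mm across, 170 mm high; origin under its centre

How it is judged (in metres and radians):
On the way, in this order (a step that is already met when the one before it is completed fails the run):
1. the lamp is drawn up more than 50 mm (value of joint lift above 0.05 m), for 0.1 s.
2. the lock button is out (value of joint lock_button above 0.0055 m), for 0.2 s.
At the end, for the whole second after the job is handed in: The lock button stands out more than 5.5 mm, the mast is drawn out more than 65 mm and at rest (under 20 mm/s, under 0.1 rad/s), and the shade's centre is within 100 mm of the tray's centre, seen from above (value of joint lock_button above 0.0055 m and value of joint lift above 0.065 m and velocity of joint lift between -0.02 and 0.02 m/s and velocity of joint swivel between -0.1 and 0.1 rad/s and horizontal distance between shade_rim and bun_tray below 0.1 m); the robot touches nothing.
It fails at once if the lamp drops (mast sliding down faster than 0.3 m/s) (velocity of joint lift below -0.3 m/s).
It fails at once if a bystander is moved more than 30 mm (distance of any of plates_a, plates_b, steamer, tongs, tin, dip_cup, sauce from where it was at the start of the episode above 0.03 m).
It also fails if it takes over 48 s, if anything falls off the work surface, if the arm or the gripper's body presses on something with over 40 N, if the wrist force passes 120 N, or if a joint passes its speed limit or range.

### The arm

A 6-joint arm with a two-finger parallel gripper is mounted at the origin on the work surface. World frame = base frame: x ahead of the robot, y to its left, z up, the work surface at z = 0. Lengths are in mm, angles in rad, forces in N, time in s.
With the tool pointing down it reaches from about 275 to 825 mm from the base axis. Payload 4.9 kg.
Tool frame: the origin (TCP) lies at the very end of the fingers, on their centre line; the grasp point (between the pads) lies 19 mm behind it; z points along the fingers, y is the direction in which the jaws open and shut (so a half turn about z gives the same grasp; the last joint's range is limited). The gripper opens to 85 mm and grips with 20 to 120 N. Pads are 22 mm wide; open, the fingers measure 114 mm over their backs; the gripper's body (76 mm by 85 mm) begins 54 mm behind the grasp point. The pads swing forward as they close: fully open they stand 13 mm farther back than shut.
Start: joints at [1.215, 0.326, -0.193, 1.052, 0, 1.437], TCP at [120.985, 536.546, 231.281] pointing down, gripper open.
Joint ranges: [-2.65, 2.65], [-0.97, 1.79], [-1.3, 1.35], [-1.93, 2.1], [-1.47, 1.37], [-3.14, 3.14]. Speed limits (rad/s): [2.57, 2.57, 3.14, 3.14, 3.14, 3.14].

### API

Orientations are given as [roll, pitch, yaw] about the fixed x, y, z axes, in that order (R = Rz(yaw) Ry(pitch) Rx(roll)).
In Python, from bench import bot, solve_ik, imaging gives the robot as it stands. Calls block until the motion is done:
- bot.move_ptp(position, orientation): joint-space move of the TCP to a pose.
- bot.movel(position, rot=None, max_speed=150, threshold=None): straight line of the TCP; rot=None keeps the orientation; max_speed is the mean speed in mm/s. With threshold (N) it stops when the force on the tool has changed by that much, and returns True; else False.
- bot.move_j(angles): joint-space move.
- bot.grip(opening, effort=None): opening from 0.0 (shut) to 1.0 (fully open); effort is the grip in N (None keeps the last); returns when the fingers have stopped.
- bot.dwell(seconds).
- solve_ik(position, orientation): joint angles nearest the present ones, or None.
- bot.get_state(): the state.
- imaging.capture(name): name is "scene" or "side" or "wrist"; returns the picture (400x640x3 uint8, blue, green, red); there is no depth.
- imaging.camera_model(name): a dict with "K" (3x3 intrinsics, pixels), "position" and "rotation" of the camera in the world. Camera axes: x right, y up, looking along -z (the intrinsics and any distortion apply to the point x, -y, -z); pixel columns grow to the right and rows downward; lengths in mm; the calibration is good to about 2 mm. A picture is of the moment at which its call begins: read the wrist's pose just before it. camera_model takes no time and is no camera call; for the wrist camera it gives the pose at the moment of the call.
A pose or a line that the arm cannot do raises bot.IKError and nothing moves.
- bot.sign_off(): hands the job in, once; it reports no verdict.
The state is a dict: "t": time; "qpos": joint angles; "joint_velocities": joint speeds; "effort": joint torques, N m; "tcp_pos": TCP position; "orientation": TCP orientation; "contact_force": force on the tool from outside, world axes, zero at the start; "wrist_torque": the same for the moment, N m; "opening": opening from 0.0 (shut) to 1.0 (fully open).
Only numpy, scipy, OpenCV 4.12 (cv2) and the standard library are available. Lean on these libraries where they do the work, as an engineer would, in place of code of your own. Each camera call takes 0.05 s, during which the arm holds its last target.

## Working session

There is one attempt and no reset: what is moved stays moved. The work goes in short steps, each a Python script; the robot and the scene stay as the last script left them, time stands still between calls to the robot, and variables do not carry over. Pictures are saved under pics/ and viewed, and the job is handed in when it is done.

```bash
ls; mkdir -p pics; python3 - <<'E'
from bench import bot, imaging
import cv2, numpy as np
for n in ("scene","side","wrist"):
    m=imaging.camera_model(n); im=imaging.capture(n); cv2.imwrite(f"pics/{n}0.png",im)
    print(n,{k:(np.round(v,3).tolist() if k!='x' else v) if not isinstance(v,str) else v for k,v in m.items()})
s=bot.get_state(); print(s["t"],s["tcp_pos"],s["orientation"],s["opening"])
E
```

```text
pics
scene {'K': [[411.7, 0.0, 317.342], [0.0, 411.7, 194.525], [0.0, 0.0, 1.0]], 'position': [1215.62, 403.772, 824.079], 'rotation': [0.868, -0.015, 2.071]}
side {'K': [[426.936, 0.0, 320.79], [0.0, 426.936, 207.598], [0.0, 0.0, 1.0]], 'position': [99.484, -649.678, 1153.927], 'rotation': [0.673, -0.009, -0.591]}
wrist {'K': [[317.67, 0.0, 320.06], [0.0, 317.67, 199.294], [0.0, 0.0, 1.0]], 'position': [52.282, 551.177, 372.605], 'rotation': [-0.281, 0.002, 1.349]}
0.15 [120.82851185 536.12715158 230.68012193] [-3.14027582e+00 -1.88663369e-04  2.91976810e+00] 1.0038672471780645
```

View pics/scene0.png

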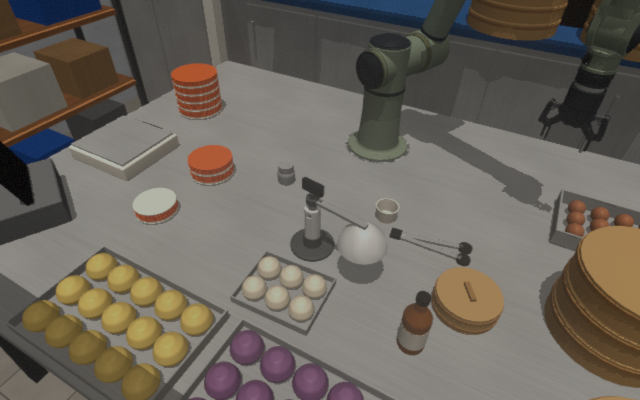

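View pics/side0.png

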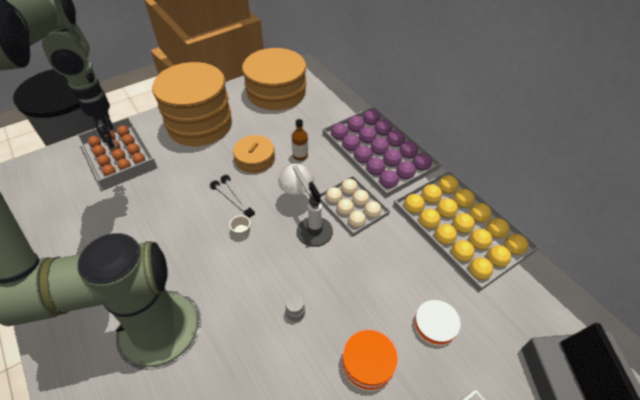

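View pics/wrist0.png

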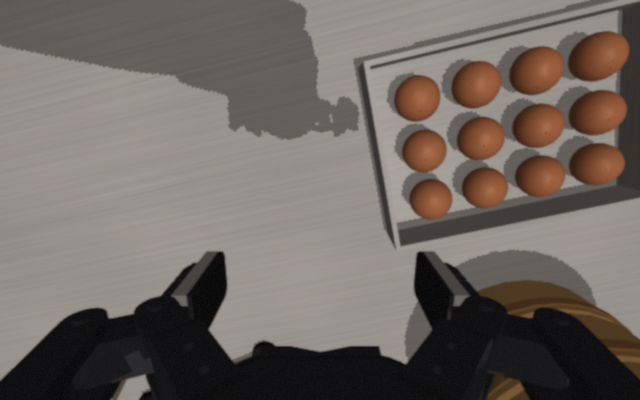

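Scene: the handle is near (313,187), base (312,244), shade (362,243) and tray (284,290). Side: handle (313,192), base (315,231), tray (354,205). I'll crop both views for finer measurement.

```bash
cat > h.py <<'E'
import numpy as np, cv2
from scipy.spatial.transform import Rotation as Ro
from bench import bot, solve_ik, imaging
def cam(n):
    m=imaging.camera_model(n); r=np.array(m["rotation"])
    R=r if r.shape==(3,3) else Ro.from_euler("xyz",r).as_matrix()
    return np.array(m["K"]),np.array(m["position"]),R,m
def ray(c,u,v):
    K,p,R,m=c; d=np.linalg.inv(K)@[u,v,1]; return p,R@np.array([d[0],-d[1],-d[2]])
def plane(c,u,v,z):
    p,d=ray(c,u,v); return p+d*(z-p[2])/d[2]
def tri(c1,a,c2,b):
    p,d=ray(c1,*a); q,e=ray(c2,*b)
    s=np.linalg.lstsq(np.c_[d,-e],q-p,rcond=None)[0]
    A=p+d*s[0];B=q+e*s[1]; return (A+B)/2,np.linalg.norm(A-B)
def proj(c,P):
    K,p,R,m=c; x=R.T@(np.asarray(P)-p); x=K@[x[0],-x[1],-x[2]]; return x[:2]/x[2]
E
python3 - <<'E'
from h import *
print([k for k in cam("scene")[3]])
for n,(x0,y0,w,h) in {"scene":(225,165,180,160),"side":(255,150,150,110)}.items():
    im=cv2.imread(f"pics/{n}0.png")[y0:y0+h,x0:x0+w]
    cv2.imwrite(f"pics/{n}0c.png",cv2.resize(im,None,fx=4 if n=="scene" else 5,fy=4 if n=="scene" else 5,interpolation=cv2.INTER_CUBIC)[:600,:800])
E
```

```text
['K', 'position', 'rotation']
```

```bash
python3 - <<'E'
from h import *
for n,(x0,y0,w,h) in {"scene":(225,165,180,160),"side":(255,150,150,110)}.items():
    im=cv2.imread(f"pics/{n}0.png")
    g=im.max(2); m=np.zeros_like(g); m[y0:y0+h,x0:x0+w]=(g[y0:y0+h,x0:x0+w]<60)*255
    k,l,st,ce=cv2.connectedComponentsWithStats(m)
    for i in range(1,k):
        if st[i,4]>15: print(n,st[i],ce[i])
E
```

```text
scene [303 178  20  22 269] [312.81412639 188.20446097]
scene [390 229  11  10  75] [395.36       233.46666667]
scene [304 236  18  12  92] [312.60869565 242.64130435]
side [310 183  11  24 164] [314.17682927 195.83536585]
side [300 223  22  22 224] [308.79910714 233.45089286]
```

View pics/scene0c.png

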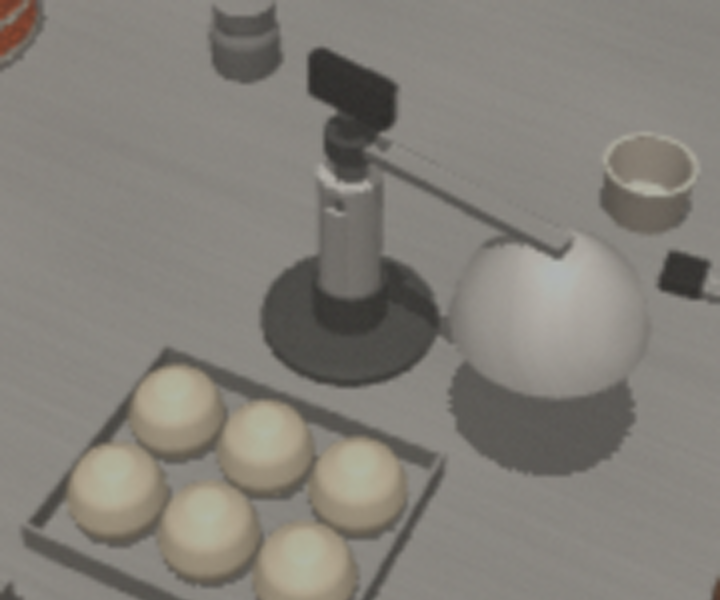

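View pics/side0c.png

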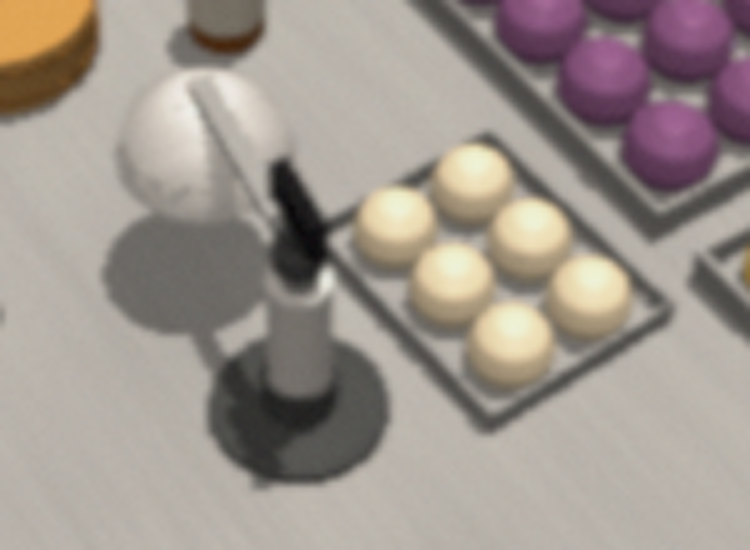

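```bash
python3 - <<'E'
from h import *
A=cam("scene");B=cam("side")
a=lambda u,v:(225+u/4-.375,165+v/4-.375); b=lambda u,v:(255+u/5-.4,150+v/5-.4)
P,e=tri(A,a(353,90),B,b(301,207)); print("handle",P,e)
print("handle ends", tri(A,a(314,70),B,b(321,238)), tri(A,a(392,112),B,b(284,180)))
print("base scene",plane(A,*a(350,317),12),"side",plane(B,*b(299,410),12))
print("shade arm tip",tri(A,a(572,240),B,b(205,85)))
print("shade tip scene at z", plane(A,*a(572,240),P[2]-33))
for q in [(168,350),(440,460),(30,530)]: print("tray A",plane(A,*a(*q),22))
for q in [(328,228),(488,138),(668,312),(490,428)]: print("tray B",plane(B,*b(*q),22))
# buns
print("hole px",a(337,205))
E
```

```text
handle [548.65983351  37.19470247 201.99257261] 0.9452979489842083
handle ends (array([544.87734635,   8.98345699, 203.77886205]), np.float64(0.6323665175440691)) (array([552.79001237,  64.33817755, 198.56110842]), np.float64(3.7954128602336774))
base scene [554.75707226  40.49582246  12.        ] side [541.1892559   28.06535698  12.        ]
shade arm tip (array([569.54173121, 187.65873285, 165.48892167]), np.float64(9.033293287868823))
shade tip scene at z [568.83870912 191.61875685 168.99257261]
tray A [645.76754878 -43.20866277  22.        ]
tray A [638.60975733 149.78237679  22.        ]
tray A [800.25294239 -35.01203736  22.        ]
tray B [638.95775173 140.18602544  22.        ]
tray B [782.16024119 147.23997897  22.        ]
tray B [788.99395573 -47.42588819  22.        ]
tray B [632.31191194 -57.70435068  22.        ]
hole px (308.875, 215.875)
```

```bash
python3 - <<'E'
from h import *
A=cam("scene");B=cam("side")
print(A[2],B[2])
a=lambda u,v:(225+u/4-.375,165+v/4-.375); b=lambda u,v:(255+u/5-.4,150+v/5-.4)
for s,q in [((350,317),(299,410)),((168,350),(490,428)),((440,460),(328,228)),((30,530),(668,312))]:
    print(tri(A,a(*s),B,b(*q)))
print("robot base",[proj(c,[0,0,0]) for c in (A,B)])
W=cam("wrist"); s=bot.get_state(); R=Ro.from_euler("xyz",s["orientation"]).as_matrix()
print("cam in tool",R.T@(W[1]-s["tcp_pos"]),"axes",(R.T@W[2]).round(3))
E
```

```text
[[-0.47937862 -0.56197781  0.67407498]
 [ 0.87748425 -0.31983553  0.35738861]
 [ 0.01474866  0.76281464  0.64644899]] [[ 0.83057648  0.43088401 -0.35281963]
 [-0.5568302   0.65289573 -0.51348544]
 [ 0.00910176  0.62294955  0.78220906]]
(array([5.45528748e+02, 3.51518000e+01, 4.16981617e-01]), np.float64(0.49535608788471636))
(array([637.59512697, -50.63817195,   9.67829375]), np.float64(1.6122523019280244))
(array([638.80841351, 146.10808969,  18.24255142]), np.float64(7.361160916555994))
(array([795.10022284, -41.31107354,  11.28513897]), np.float64(1.1789151256624786))
robot base [array([376.84590203, 143.99376776]), array([159.09870608, 327.57384577])]
cam in tool [  70.19806716   -0.53581743 -142.00830667] axes [[-0.     0.961  0.278]
 [ 1.     0.     0.001]
 [ 0.001  0.278 -0.961]]
```

```bash
python3 - <<'E'
from h import *
q=solve_ik([547,37,350],[np.pi,0,-1.71]); print(q)
bot.movel([121,536,350],max_speed=250)
bot.move_ptp([547,37,350],[np.pi,0,-1.71])
c=cam("wrist"); s=bot.get_state(); im=imaging.capture("wrist"); cv2.imwrite("pics/w1.png",im)
print(s["t"],s["tcp_pos"],s["orientation"],s["qpos"]); np.savez("w1.npz",p=c[1],R=c[2],K=c[0])
print(proj(c,[547,37,212]))
E
```

```text
[-0.06711307  0.27558415  0.03817716  1.33338934  0.         -1.49870572]
3.2583 [546.88297696  37.52342547 349.86591799] [ 3.14129454e+00  1.33589564e-04 -1.70931175e+00] [-6.62525362e-02  2.75666997e-01  3.79563240e-02  1.33337335e+00
  1.54764897e-04 -1.49853348e+00]
[320.13617224 188.6309081 ]
```

View pics/w1.png

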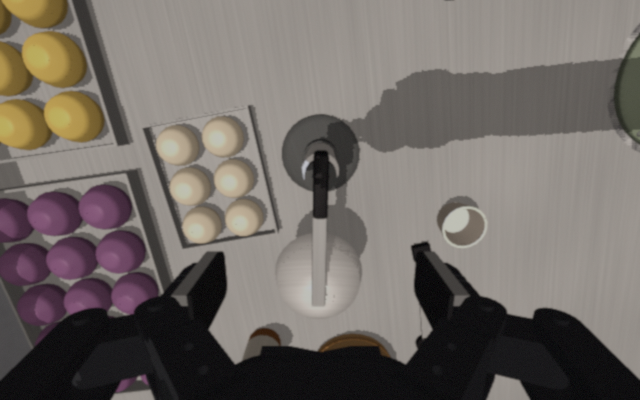

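The handle is in column 320, rows 152–217, lined up with the arm, whose tip is at (319,305). The base is centred near (320,153). I'll zoom in.

```bash
python3 - <<'E'
from h import *
im=cv2.imread("pics/w1.png"); x0,y0=270,100
cv2.imwrite("pics/w1c.png",cv2.resize(im[100:240,270:380],None,fx=4,fy=4,interpolation=cv2.INTER_CUBIC))
d=np.load("w1.npz"); c=(d["K"],d["p"],d["R"],0); print(c[1])
for z in (218,222,226,230): print(z,plane(c,320,217,z),plane(c,320.5,152,z))
print("base",plane(c,320,153,12)); 
for p in [(147,128),(250,108),(276,233),(187,247)]: print(plane(c,*p,22))
E
```

```text
[537.30323613 -32.82388542 491.85780506]
218 [550.6048622   61.88700694 218.        ] [541.98690162   3.38205577 218.        ]
222 [550.41057705  60.50364827 222.        ] [541.91849144   2.85322745 222.        ]
226 [550.2162919  59.1202896 226.       ] [541.85008126   2.32439912 226.        ]
230 [550.02200676  57.73693093 230.        ] [541.78167108   1.79557079 230.        ]
base [546.46495624  32.00320272  12.        ]
[788.97818856 -39.73233297  22.        ]
[635.9727917 -46.3985641  22.       ]
[633.03004251 146.60437207  22.        ]
[779.09252724 150.59202329  22.        ]
```

View pics/w1c.png

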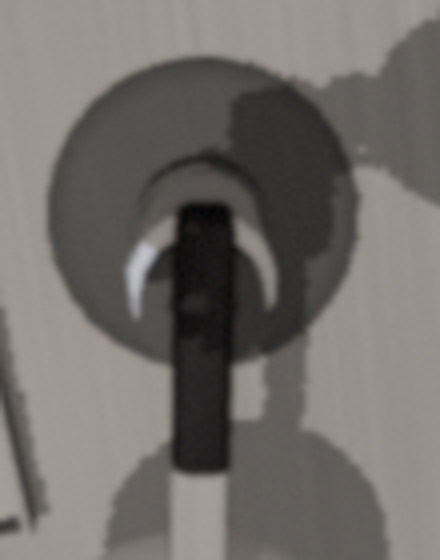

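```bash
python3 - <<'E'
from h import *
bot.movel([547,34,265],max_speed=150)
c=cam("wrist"); s=bot.get_state(); im=imaging.capture("wrist"); cv2.imwrite("pics/w2.png",im)
print(s["t"],s["tcp_pos"],s["orientation"]); np.savez("w2.npz",p=c[1],R=c[2],K=c[0])
cv2.imwrite("pics/w2c.png",cv2.resize(im[100:300,240:400],None,fx=3,fy=3,interpolation=cv2.INTER_CUBIC))
E
```

```text
4.025 [547.41205786  34.15700793 265.77706899] [-3.14060422e+00  9.60437267e-05 -1.70969895e+00]
```

View pics/w2c.png

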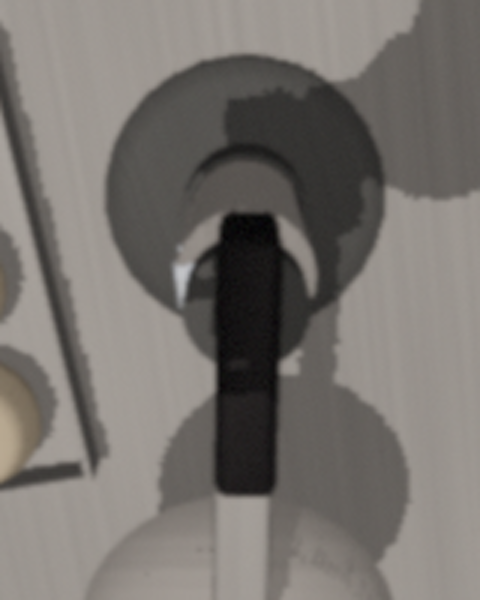

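```bash
python3 - <<'E'
from h import *
C=[]
for n in ("w1","w2"):
    d=np.load(n+".npz"); C.append((d["K"],d["p"],d["R"],0))
print("far top",tri(C[0],(320,217.7),C[1],(321.6,264.2)))
print("near",tri(C[0],(320.5,150.6),C[1],(322.3,171)))
A=cam("scene");B=cam("side")
print("base2",plane(C[1],240+245/3,100+(55+ (330-55)/2)/3,12))
a=lambda u,v:(225+u/4-.375,165+v/4-.375); b=lambda u,v:(255+u/5-.4,150+v/5-.4)
print("far top scene/wrist",tri(A,a(395,90),C[1],(321.6,264.2)),tri(B,b(282,162),C[1],(321.6,264.2)))
for z in(200,205,210,215,220): print(z,plane(C[1],321.6,264.2,z)[:2],plane(C[0],320,217.7,z)[:2])
E
```

```text
far top (array([550.80494465,  63.24124638, 216.02890325]), np.float64(0.02034182643925721))
near (array([542.26446656,   5.71710462, 190.44766493]), np.float64(0.022490755112394734))
base2 [545.62822142  31.3689561   12.        ]
far top scene/wrist (array([550.19618661,  65.31352921, 214.04707978]), np.float64(2.42920572919795)) (array([551.02984804,  61.47659692, 217.91749961]), np.float64(1.5733660146449011))
200 [551.91548242  71.549335  ] [551.57885843  68.82496923]
205 [551.57221841  68.95738708] [551.33429374  67.08355863]
210 [551.2289544   66.36543917] [551.08972906  65.34214804]
215 [550.88569039  63.77349125] [550.84516438  63.60073745]
220 [550.54242638  61.18154334] [550.6005997   61.85932686]
```

Two wrist views agree on the handle: centre about (546.5, 34, 201.5) with the arm at heading 1.423 rad. The top is at z≈216, and the base lies under the same axis. In the scene view the sleeve hole is visible at (309,216), a heading of about 0.08 rad. The tray direction is about 0.12 rad. Next I'll grip the handle.

```bash
python3 - <<'E'
from h import *
bot.movel([546.3,34,183],rot=[np.pi,0,1.423-np.pi],max_speed=80,threshold=12)
s=bot.get_state(); print(s["t"],s["tcp_pos"],s["orientation"],s["contact_force"])
bot.grip(0.0,80)
s=bot.get_state(); print(s["t"],s["tcp_pos"],s["opening"],s["opening"]*85,s["contact_force"],s["wrist_torque"])
c=cam("wrist"); cv2.imwrite("pics/w3.png",imaging.capture("wrist"))
cv2.imwrite("pics/s3.png",imaging.capture("scene"))
E
```

```text
5.25 [546.77620683  33.93477105 183.57962626] [-3.14046670e+00  5.07247246e-05 -1.71861893e+00] [ 0.12551451  0.28242191 -0.19266582]
5.9083 [546.38252546  34.00902103 183.27421407] 0.15053022244260544 12.795068907621463 [ 0.08897268 -0.70118853  2.78203838] [0.01029297 0.20937496 0.01005026]
```

View pics/w3.png

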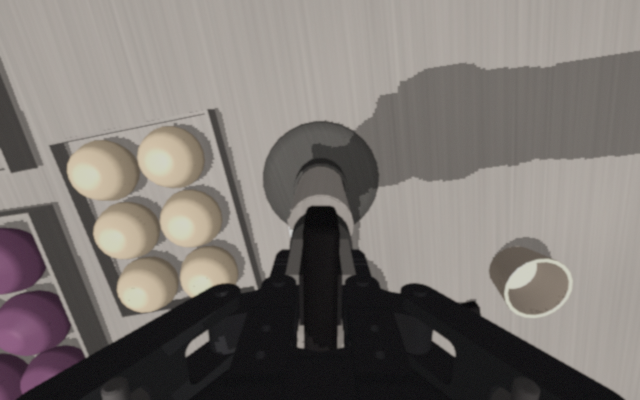

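View pics/s3.png

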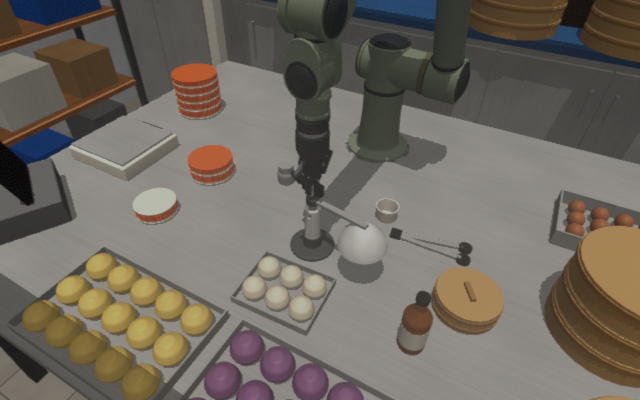

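The handle is held between the pads: opening 12.8 mm, little side load. Next I draw the mast up.

```bash
python3 - <<'E'
from h import *
p=bot.get_state()["tcp_pos"]
r=bot.movel([546.4,34,183+66],max_speed=60,threshold=35)
s=bot.get_state(); print(r,s["t"],s["tcp_pos"],s["contact_force"],s["wrist_torque"])
if not r:
    r=bot.movel([546.4,34,183+108],max_speed=15,threshold=15)
    s=bot.get_state(); print(r,s["t"],s["tcp_pos"],s["contact_force"],s["wrist_torque"],s["opening"]*85)
cv2.imwrite("pics/s4.png",imaging.capture("scene")[120:320,200:440].repeat(3,0).repeat(3,1))
E
```

```text
False 7.2583 [546.37566753  33.97617902 249.12521904] [-0.13226521  0.80220769 -2.74589618] [ 0.0147521   0.15399961 -0.02448488]
True 8.775 [545.88278002  34.0235875  268.98495083] [ 3.0006611  -0.14584887 -4.05168942] [-0.090957   -0.92083619 -0.06154727] 12.7447447285365
```

View pics/s4.png

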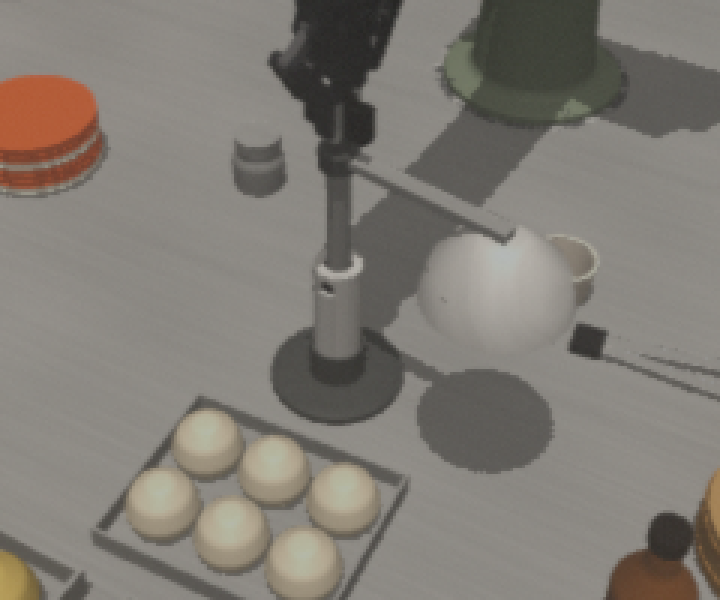

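The mast is drawn about 86 mm, and the sleeve hole is clear at crop (327,287). I'll confirm this is the stop, then turn.

```bash
python3 - <<'E'
from h import *
z=bot.get_state()["tcp_pos"][2]
for i in range(4):
    r=bot.movel([546.4,34,269+0.6*(i+1)],max_speed=10,threshold=25)
    s=bot.get_state(); print(r,round(s["t"],2),s["tcp_pos"].round(2),s["contact_force"].round(1),s["wrist_torque"].round(2))
    if s["contact_force"][2]<-18: break
E
```

```text
False 9.31 [546.28  34.   269.24] [ 2.6  0.3 -7.2] [-0.05 -1.18 -0.02]
False 9.56 [546.19  34.   269.82] [ 2.5 -1.1 -9.4] [-0.03 -1.22 -0.03]
False 9.81 [546.05  34.02 269.95] [  3.3  -0.2 -15.9] [-0.07 -1.57  0.  ]
False 10.06 [545.84  34.06 270.08] [  4.7  -0.2 -23.7] [-0.05 -1.91 -0.06]
```

```bash
python3 - <<'E'
from h import *
P=[546.2,34,270.8]
def go(h):
    q=solve_ik(P,[np.pi,0,h-np.pi]); bot.move_j(q); s=bot.get_state()
    o=s["orientation"][2]+np.pi
    print(round(h,2),"act",round((o+np.pi)%(2*np.pi)-np.pi,3),round(s["t"],2),s["tcp_pos"].round(2),s["contact_force"].round(1),s["wrist_torque"].round(2))
    return s
bot.movel(P,max_speed=10)
for h in np.arange(1.423,0.45,-0.12): go(h)
for h in (0.42,.34,.27,.2,.15,.1): go(h)
E
```

```text
1.42 act 1.423 10.56 [545.39  34.08 270.08] [  4.6  -0.2 -25.4] [-0.02 -1.43 -0.04]
1.3 act 1.303 10.81 [545.32  34.07 270.1 ] [  4.8  -0.5 -24.1] [-0.05 -1.34 -0.06]
1.18 act 1.183 11.06 [545.18  34.1  270.07] [  4.2  -0.6 -24.6] [-0.05 -1.21 -0.03]
1.06 act 1.064 11.31 [545.09  34.14 270.07] [  3.9   0.4 -24.9] [-0.02 -1.1  -0.03]
0.94 act 0.945 11.56 [545.02  34.17 270.06] [  3.4   0.4 -25.8] [ 0.06 -0.91 -0.02]
0.82 act 0.825 11.81 [544.97  34.3  270.09] [  1.6   0.3 -25.2] [ 0.08 -0.77 -0.  ]
0.7 act 0.706 12.06 [544.9   34.33 270.08] [  1.2   1.2 -25.2] [ 0.17 -0.68 -0.02]
0.58 act 0.586 12.31 [544.85  34.42 270.1 ] [  1.6   1.3 -25.6] [ 0.18 -0.56 -0.09]
0.46 act 0.466 12.56 [544.8   34.54 270.1 ] [  0.5   2.4 -24.3] [ 0.32 -0.47 -0.04]
0.42 act 0.423 12.81 [544.8   34.57 270.08] [  1.3   1.6 -25.9] [ 0.34 -0.46 -0.03]
0.34 act 0.343 13.06 [544.78  34.61 270.09] [  1.7   2.8 -25.2] [ 0.42 -0.44 -0.04]
0.27 act 0.273 13.31 [544.74  34.65 270.08] [  1.5   3.1 -25. ] [ 0.45 -0.45 -0.03]
0.2 act 0.203 13.56 [544.76  34.64 270.1 ] [  1.1   1.6 -25. ] [ 0.44 -0.4  -0.1 ]
0.15 act 0.153 13.81 [544.82  34.74 270.11] [  1.1   2.8 -25.7] [ 0.6  -0.37 -0.11]
0.1 act 0.103 14.06 [544.77  34.88 270.08] [  1.2   2.2 -25.4] [ 0.6  -0.37 -0.08]
```

Steady against the stop, with the handle turning with the gripper. I'll sweep on slowly and watch the torque about the mast.

```bash
python3 - <<'E'
from h import *
P=[546.2,34,270.8]
for h in (.06,.02,-.02,-.06,-.1,-.14,-.18,-.22,-.26,-.3):
    q=solve_ik(P,[np.pi,0,h-np.pi]); bot.move_j(q); s=bot.get_state()
    print(round(h,2),round(s["t"],2),s["tcp_pos"].round(2),s["contact_force"].round(1),s["wrist_torque"].round(2))
    if abs(s["wrist_torque"][2])>0.4: break
cv2.imwrite("pics/s5.png",imaging.capture("scene")[120:320,200:440].repeat(3,0).repeat(3,1))
E
```

```text
0.06 14.31 [544.77  34.92 270.09] [  0.6   3.9 -23.8] [ 0.61 -0.37 -0.04]
0.02 14.56 [544.76  34.98 270.08] [  0.3   3.2 -25.6] [ 0.63 -0.29  0.01]
-0.02 14.81 [544.78  35.01 270.09] [  0.5   3.4 -25.1] [ 0.65 -0.36 -0.  ]
-0.06 15.06 [544.76  35.06 270.08] [  0.4   3.5 -23.6] [ 0.77 -0.33 -0.04]
-0.1 15.31 [544.77  35.09 270.11] [  0.6   3.7 -24.1] [ 0.66 -0.3  -0.12]
-0.14 15.56 [544.8   35.17 270.1 ] [  1.1   3.3 -24.7] [ 0.8  -0.33  0.05]
-0.18 15.81 [544.82  35.31 270.1 ] [  2.    3.4 -24.7] [ 0.8  -0.37  0.02]
-0.22 16.06 [544.91  35.5  270.09] [  1.1   4.4 -25. ] [ 0.94 -0.42  0.22]
-0.26 16.31 [544.97  35.72 270.06] [  2.1   4.8 -25.4] [ 1.04 -0.5   0.38]
-0.3 16.56 [545.09  35.94 270.11] [  1.7   5.3 -25.4] [ 1.06 -0.45  0.54]
```

View pics/s5.png

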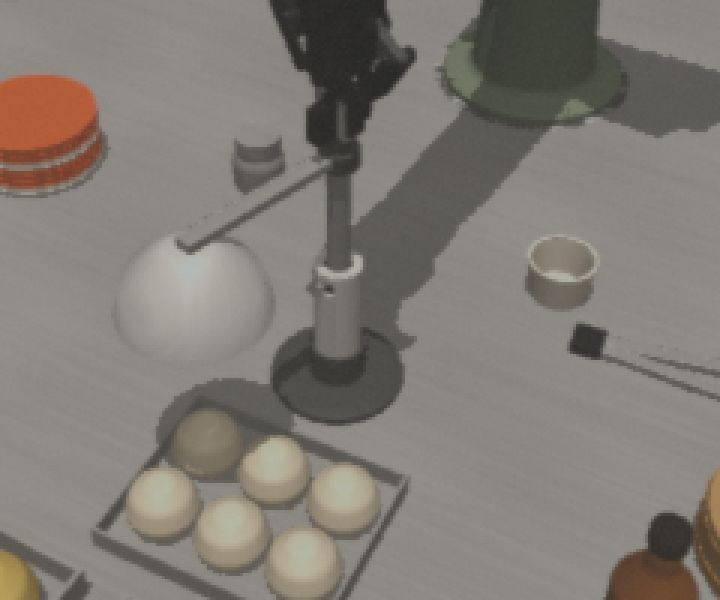

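Torque about the mast builds from heading −0.18 on, so the button has probably caught. I'll check this by turning the other way, then gently lowering.

```bash
python3 - <<'E'
from h import *
P=[546.2,34,270.8]
for h in (-.2,-.1,-0.02,.06,.1,.14,.18,.22,.26):
    q=solve_ik(P,[np.pi,0,h-np.pi]); bot.move_j(q); s=bot.get_state()
    print(round(h,2),round(s["t"],2),s["tcp_pos"].round(2),s["contact_force"].round(1),s["wrist_torque"].round(2))
    if s["wrist_torque"][2]<-0.3: break
E
```

```text
-0.2 16.86 [544.84  35.44 270.1 ] [  2.    5.1 -24.7] [ 0.85 -0.37  0.21]
-0.1 17.11 [544.75  35.14 270.08] [  2.3   3.3 -25. ] [ 0.79 -0.31  0.02]
-0.02 17.36 [544.79  35.06 270.11] [  0.7   3.3 -25.8] [ 0.69 -0.34  0.02]
0.06 17.61 [544.74  34.97 270.08] [  0.3   2.9 -24.4] [ 0.65 -0.29  0.06]
0.1 17.86 [544.79  34.9  270.1 ] [  0.8   2.8 -25.1] [ 0.61 -0.28 -0.02]
0.14 18.11 [544.82  34.78 270.1 ] [  0.7   2.2 -25.4] [ 0.58 -0.35 -0.06]
0.18 18.36 [544.87  34.59 270.1 ] [  1.6   0.9 -25.6] [ 0.52 -0.41 -0.17]
0.22 18.61 [544.98  34.37 270.11] [  1.2   1.4 -25.3] [ 0.43 -0.4  -0.35]
```

Turning is blocked on both sides (about −0.18 and +0.17), so the button is out, centred near 0.0 rad. Next I centre, lower gently and test that it holds.

```bash
python3 - <<'E'
from h import *
q=solve_ik([546.2,34,270.8],[np.pi,0,-np.pi+0.0]); bot.move_j(q)
for z in (270,269.2,268.4,267.6,266.8,266):
    bot.movel([545.5,34.5,z],max_speed=8); s=bot.get_state()
    print(z,round(s["t"],2),s["tcp_pos"].round(2),s["contact_force"].round(1),s["wrist_torque"].round(2))
    if s["contact_force"][2]>6: break
E
```

```text
270 19.23 [544.89  35.06 270.04] [  0.3   4.  -21.6] [0.89 0.04 0.03]
269.2 19.48 [545.33  34.83 269.93] [ -2.9   5.  -14.7] [ 1.09  0.63 -0.  ]
268.4 19.73 [545.7   34.72 269.79] [-3.4  4.5 -8.5] [1.15 1.03 0.03]
267.6 19.98 [545.83  34.71 269.4 ] [-4.3  3.2 -5.8] [1.17 1.23 0.05]
266.8 20.23 [545.81  34.72 268.65] [-4.3  4.  -6.9] [ 1.21  1.21 -0.03]
266 20.48 [545.82  34.74 267.87] [-3.6  4.6 -5.8] [1.23 1.23 0.09]
```

```bash
python3 - <<'E'
from h import *
for z in (265.4,264.8,264.2,263.6,263):
    bot.movel([545.5,34.5,z],max_speed=8); s=bot.get_state()
    print(z,round(s["t"],2),s["tcp_pos"].round(2),s["contact_force"].round(1),s["wrist_torque"].round(2))
    if s["contact_force"][2]>6 or s["tcp_pos"][2]<265: break
E
```

```text
265.4 20.73 [545.91  34.72 267.63] [-4.8  3.8 -4.5] [1.15 1.36 0.07]
264.8 20.98 [545.99  34.71 267.46] [-5.5  3.9 -1.7] [1.16 1.54 0.1 ]
264.2 21.23 [546.09  34.7  267.33] [-5.4  5.3  1.6] [1.27 1.72 0.05]
263.6 21.48 [546.16  34.7  267.17] [-6.4  4.3  2.7] [1.24 1.89 0.01]
263 21.73 [546.28  34.71 267.04] [-7.   5.   6.5] [1.23 2.04 0.03]
```

The force turns from hanging to resting (+6.5 N) about 2.6 mm below the stop, so the button carries the lamp. Now I release it.

```bash
python3 - <<'E'
from h import *
bot.movel([545.4,34.6,264.3],max_speed=8)
bot.grip(1.0)
s=bot.get_state(); print(s["t"],s["tcp_pos"],s["opening"],s["contact_force"])
bot.movel([546,34.5,390],max_speed=120); s=bot.get_state(); print(s["t"],s["tcp_pos"],s["contact_force"].round(2))
c=cam("wrist")
for n in("scene","side"): cv2.imwrite(f"pics/{n}6.png",imaging.capture(n))
im=imaging.capture("wrist"); cv2.imwrite("pics/w6.png",im); np.savez("w6.npz",p=c[1],R=c[2],K=c[0])
a=cv2.imread("pics/scene6.png")[120:320,200:440].repeat(3,0).repeat(3,1); cv2.imwrite("pics/s6c.png",a)
E
```

```text
22.75 [545.46306975  34.53612804 264.26483087] 1.0056117454325126 [-0.01828367  0.49680494  0.32585426]
23.95 [545.69920853  34.52896138 389.22124284] [-0.45  0.85 -0.35]
```

View pics/s6c.png

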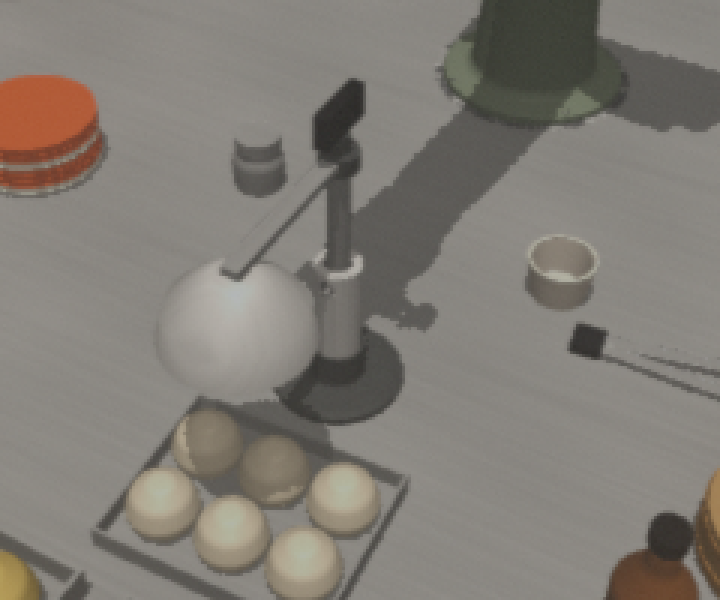

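View pics/w6.png

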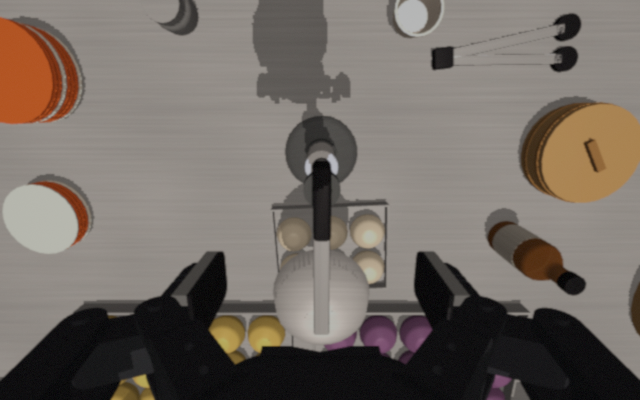

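View pics/side6.png

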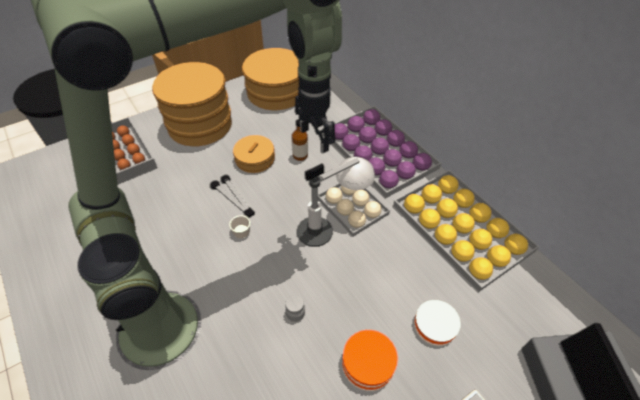

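The lamp stands up on its own with the handle at scene crop (340,115), mast drawn, arm heading about 0. The shade is over the tray (wrist image around (320,290)), the gripper is well clear, and the bystanders are where they were.

```bash
python3 - <<'E'
from h import *
a=cv2.imread("pics/scene0.png");b=cv2.imread("pics/scene6.png")
c2=imaging.capture("scene"); d=cv2.absdiff(b,c2)[170:260,270:340].mean(); print("lamp still: mean diff",d)
print("shade-tray",np.hypot(545.8+150-711,34.7-52))
bot.sign_off(); print(bot.get_state()["t"])
E
```

```text
lamp still: mean diff 0.894074074074074
shade-tray 23.028894893155453
the job is handed in; nothing more can be done
the job is handed in; nothing more can be done
```

The lamp is up and locked over the bun tray, and I let go and handed the job in at about 24 s. I gripped the handle, drew the mast to its stop at about 86 mm, and swept the arm round to the sleeve hole, near 0 rad.

**Checks that passed:**
- **Lock:** turning was blocked on both sides, at about −0.18 and +0.17 rad. When I lowered it, the lamp came to rest about 2.6 mm below the stop and then took 6.5 N of downward push.
- **After letting go:** the lamp showed no visible movement between two pictures. The shade is an estimated 23 mm from the tray centre, against the 100 mm limit. The gripper is about 125 mm above its release position and touching nothing. The bystanders look unmoved in the pictures.

**Disagreements and limits:**
- **Camera heights:** the scene and side cameras together put the base and tray about 11 mm too low, so I took the handle position from two wrist-camera views instead.
- **Play:** the measured turning play of about ±0.17 rad is a little more than the stated 0.13; I put that down to give in the grip and arm.
- **Button:** I inferred that it was out from the blocking and the support, not from a clear view of the pin.

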